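# Set the mandoline's thickness wheel and park its hand guard over the blade

### The arm

A 6-joint arm with a two-finger parallel gripper is mounted at the origin on a cart in front of the work surface, level with it; the furniture and walls round the work are solid. World frame = base frame: x ahead of the robot, y to its left, z up, the work surface at z = 0. Lengths are in mm, angles in degrees, forces in N, time in s.
With the tool pointing down it reaches from about 275 to 750 mm from the base axis. Payload 10.2 kg.
Tool frame: the origin (TCP) lies midway between the tips of the shut fingers; the grasp point (between the pads) lies 19 mm behind it; z points along the fingers, y is the direction in which the jaws open and shut (so a half turn about z gives the same grasp; the last joint's range is limited). The gripper opens to 85 mm and grips with 20 to 120 N. Pads are 22 mm wide; open, the fingers measure 114 mm over their backs; the gripper's body (76 mm by 85 mm) begins 54 mm behind the grasp point. The pads swing forward as they close: fully open they stand 13 mm farther back than shut.
Start: joints at [-12.8, 17.928, 85.812, -0, 76.261, -12.8], TCP at [525.006, -0.013, 231.294] pointing down, gripper open.
Joint ranges: [-168.41, 168.41], [-55.51, 124.54], [10.69, 146.95], [-70.63, 250.63], [1, 178], [-165.06, 165.06]. Speed limits (degrees/s): [136.94, 136.94, 172.46, 180, 180, 180].

### API

Orientations are given as a 3x3 rotation matrix whose columns are the frame's x, y, z axes.
In Python, from cell import robot gives the robot as it stands.
- The arm moves only by the tool send_rows, never from a script. Its argument "increments" is a list of rows, each a list of 6 numbers: the shift along the world's x, y, z in m, then the turn, a rotation vector about the world's x, y, z in degrees. A call has 1 to 10 rows; each row shifts and turns the commanded pose from where the row before left it; what a row does not reach is not made up. A row lasts 1/12 s, in which the tool goes at most 41.7 mm and 7.16 degrees, less where a joint would pass 70% of its speed; a pose out of reach is approached as far as the arm can. A call with a gripper value outside its range is refused whole. "fingers" is the opening in per cent of the stroke, from 0 (shut) to 100 (fully open), set as the call begins (left out, the last holds). The fingers move at their own pace and stop on an object; "grip_force" is the grip in N (left out, the last holds). Time passes only in rows, so rows that do not move let the fingers close. It gives the time, the measured TCP pose, the force and the opening at its end, in the units of the state.
- robot.state(): the state, without advancing time (a new reading comes with each control period).
- robot.camera(name): name is "scene" or "side" or "wrist"; returns a dict with "color" (480x640x3 uint8, red, green, blue), "fx", "fy", "cx", "cy" (pixels), "extrinsics" (4x4, takes a point from world to camera coordinates). Camera axes: x right, y up, looking along -z (the intrinsics and any distortion apply to the point x, -y, -z); pixel columns grow to the right and rows downward; lengths in mm; the calibration is good to about 2 mm. A picture is of the moment at which its call begins. There is no depth.
- robot.hand_in(): hands the job in, once; it reports no verdict.
The state is a dict: "clock": time; "joint_positions": joint angles; "qvel": joint speeds; "effort": joint torques, N m; "position": TCP position; "orientation": TCP orientation; "wrist_force": force on the tool from outside, world axes, zero at the start; "ft_torque": the same for the moment, N m; "gripper_width": finger opening in mm.
Only numpy, scipy, OpenCV 4.12 (cv2) and the standard library are available. Lean on these libraries where they do the work, as an engineer would, in place of code of your own. Each camera call takes 0.05 s, during which the arm holds its last target.

### The job

Get the mandoline slicer ready for four-millimetre slices and leave it safe: flick the edge of the black thumbwheel round, click by click, until its white line points at the orange mark, and push the grey hand guard along the rails until it sits centred over the blade. Only touch and push, gently, with the fingers: do not lift the guard or the slicer, do not shove the slicer along the worktop, keep off the blade, and leave the other things alone.

Things in the scene. Friction and masses are not known exactly. Their poses are not given: they have to be found in the camera images.
- slicer: white mandoline slicer on a clear catch box, 1.9 kg, loose on rubber feet, 114 (x) x 377 (y) x 76 mm high. Origin on the worktop under its middle; x points away from the robot, y along it to its left end, z up. White rails (inner faces x = -47 and 47 mm, tops 76 mm high) run from y = -85 to 187 mm; blade and, left of it, steel ramp lie between them, 66 mm high; the ramp sinks 1 mm a click.
- pod_front (a point): middle of the top front edge of the control pod, the slicer's right end (y = -189 to -77 mm, front face at x = -57 mm, top 60 mm high; this point at -57, -133, 60 mm in the slicer's frame). The wheel lies on the pod and overhangs its front face by 15 mm, with free air before and below the overhang. A white shroud (radii 42.5 to 54 mm, 75 mm high) surrounds all but the wheel's front 125 degrees.
- wheel_centre (a point): centre of the black thumbwheel on its upright axis, 70 mm above the worktop, at (-32, -133) mm in the slicer's x, y. It lies flat, 62 to 74 mm high, rib tips at radius 40. Rim: 8 upright round ribs, 8 mm diameter, centred 36 mm from the axis, 45 degrees apart; hub radius 32.5. At each click two ribs stand 22.5 degrees either side of the front (slicer's -x) and a hollow faces the front.
- thickness_wheel (a joint): thumbwheel angle, rad; grows as it turns clockwise from above (front edge to the slicer's left, +y; white line from left over the back to the right). Clicks 0.785 rad = 1 mm each: 0 to 5 mm, stops just past both ends; starts at 0, 1 or 2 mm. A sprung roller pulls it to the nearest click: released past half way it snaps on to the next. About 2 to 3 N at the rim turns it.
- orange_mark (a point): middle of the orange mark on the shroud's top, 11 x 18 mm, the mark for 4 mm (wheel at 3.142 rad), 48 mm from the wheel axis at the right rear, 67.5 degrees clockwise of the slicer's +x direction. The other marks are small black dots 45 degrees apart that grow with the thickness; 0 mm is at the left front. The white line on the wheel's top points at the mark that is set.
- guard: grey hand guard with a black knob, 180 g, loose on the rails. Origin: middle of its base plate's underside, on the rail tops (76 mm up); axes as the slicer's. Plate 114 (x) x 90 (y) x 14 mm high, upright end faces; round hump, radius 36, to 30 mm, knob to 52 mm above. Runners hold it between the rails with 3 mm play; slides along y under 1 to 3 N. Starts 70 to 115 mm left of the slicer's middle.
- blade: fixed steel blade across the slicer between the rails, 92 (x) x 14 (y) x 1.6 mm. Origin: its middle, at y = -8 mm in the slicer's frame, 67 mm above the worktop; axes as the slicer's. The guard is centred over it when its origin stands at the same place along y, within 20 mm.
- bowl: blue bowl, 150 mm across, 60 mm high, bystander
- courgette_1: green courgette 170 mm long, 38 mm thick, lying on a wooden board (200 x 300 x 18 mm) at the right, bystander
- courgette_2: green courgette 150 mm long, 38 mm thick, lying on the same board, bystander
- oil_bottle: green oil bottle, 62 mm diameter, 230 mm high, behind the slicer, bystander

How it is judged (in metres and radians):
At the end, for the whole second after the job is handed in: The thumbwheel rests clicked in at the 4 mm mark (3.142 rad within 0.15 rad); the hand guard lies flat on the rails at rest, its middle within 20 mm of the blade's along the slicer; the slicer stands flat (value of joint thickness_wheel between 2.99 and 3.29 rad and velocity of joint thickness_wheel between -0.1 and 0.1 rad/s and y of guard in the frame of blade between -0.02 and 0.02 m and height (world z) of guard between 0.073 and 0.079 m and angle between each of guard, slicer's own z axis and vertical below 0.05 rad and linear speed of guard below 0.01 m/s); the robot touches nothing.
It fails at once if the hand guard is lifted or tipped off the rails (height (world z) of guard above 0.088 m or angle between guard's own z axis and vertical above 0.2 rad).
It fails at once if the hand guard is squeezed or forced with more than 20 N (contact force between the fingers and guard above 20 N).
It fails at once if the slicer is lifted, tipped, or shoved more than 30 mm along the worktop (height (world z) of slicer above 0.012 m or angle between slicer's own z axis and vertical above 0.1 rad or distance of slicer from where it was at the start of the episode above 0.03 m).
It fails at once if the robot touches the blade (contact force between the arm and blade above 0.5 N).
It fails at once if a bystander is moved more than 20 mm (distance of any of bowl, courgette_1, courgette_2, oil_bottle from where it was at the start of the episode above 0.02 m).
It also fails if it takes over 58 s, if anything falls off the work surface, if the arm or the gripper's body presses on something with over 40 N, if the wrist force passes 120 N, or if a joint passes its speed limit or range.

## Working session

There is one attempt and no reset: what is moved stays moved. The work goes in short steps, Python scripts to look and compute and a tool call to move; the robot and the scene stay as the last step left them, time stands still between calls to the robot, and variables do not carry over. Pictures are saved under pics/ and viewed, and the job is handed in when it is done.

Besides the shell and the picture viewer there is one more tool, called after "Emit:" as a command line: name --pt "numbers of a row" for each row, then --argument value for the rest. send_rows: Moves the arm, as the interface text tells. Its arguments: {"type":"object","properties":{"increments":{"type":"array","items":{"type":"array","items":{"type":"number"}}},"fingers":{"type":"number"},"grip_force":{"type":"number"}},"required":["increments"]}

```bash
ls; mkdir -p pics
python3 - <<'E'
from cell import robot
import cv2,pickle
d={}
for n in ("scene","side","wrist"):
    c=robot.camera(n); d[n]=c
    cv2.imwrite(f"pics/{n}0.png",c["color"][:,:,::-1])
    print(n,c["fx"],c["fy"],c["cx"],c["cy"]);print(c["extrinsics"].round(3), [k for k in c])
pickle.dump(d,open("d0.pkl","wb"))
print(robot.state())
E
```

```text
pics
scene 448.0091023060412 448.0091023060412 314.59614851071 237.91619250501768
[[ 4.600000e-01 -8.880000e-01  6.000000e-03 -4.416890e+02]
 [ 6.580000e-01  3.450000e-01  6.700000e-01 -3.586830e+02]
 [-5.970000e-01 -3.050000e-01  7.430000e-01 -1.040183e+03]
 [ 0.000000e+00  0.000000e+00  0.000000e+00  1.000000e+00]] ['color', 'fx', 'fy', 'cx', 'cy', 'extrinsics']
side 481.2219763212917 481.2219763212917 323.80685735145937 237.16126412232035
[[ 8.450000e-01 -5.340000e-01  1.500000e-02 -5.829670e+02]
 [ 3.920000e-01  6.390000e-01  6.610000e-01 -1.341250e+02]
 [-3.630000e-01 -5.530000e-01  7.500000e-01 -1.353933e+03]
 [ 0.000000e+00  0.000000e+00  0.000000e+00  1.000000e+00]] ['color', 'fx', 'fy', 'cx', 'cy', 'extrinsics']
wrist 353.1760413303652 353.1760413303652 319.773130913196 236.797426988328
[[ 1.00000e+00  0.00000e+00 -1.00000e-03 -5.25335e+02]
 [-0.00000e+00  9.65000e-01 -2.62000e-01  3.29590e+01]
 [ 1.00000e-03  2.62000e-01  9.65000e-01 -3.77518e+02]
 [ 0.00000e+00  0.00000e+00  0.00000e+00  1.00000e+00]] ['color', 'fx', 'fy', 'cx', 'cy', 'extrinsics']
{'clock': 0.15, 'joint_positions': array([-1.27991241e+01,  1.79528881e+01,  8.58430462e+01, -1.67572482e-03,
        7.62607424e+01, -1.27995648e+01]), 'qvel': array([-0.04850168, -0.04666154, -0.20071558, -0.02177098,  0.06745598,
       -0.05994198]), 'effort': array([ 1.79854873e-03, -4.12368500e+01, -2.59796566e+01, -1.57318855e-04,
        3.17765021e-03, -3.62555340e-05]), 'position': array([5.24811044e+02, 3.02231772e-02, 2.30865656e+02]), 'orientation': array([[-1.45583725e-05,  9.99999529e-01, -9.70908382e-04],
       [ 9.99999982e-01,  1.47442455e-05,  1.91435402e-04],
       [ 1.91449628e-04, -9.70905578e-04, -9.99999510e-01]]), 'wrist_force': array([-0.26676873,  0.33598103, -0.17884923]), 'ft_torque': array([-0.07864725, -0.02957176, -0.02134679]), 'gripper_width': 85.19442611313809}
```

View pics/scene0.png

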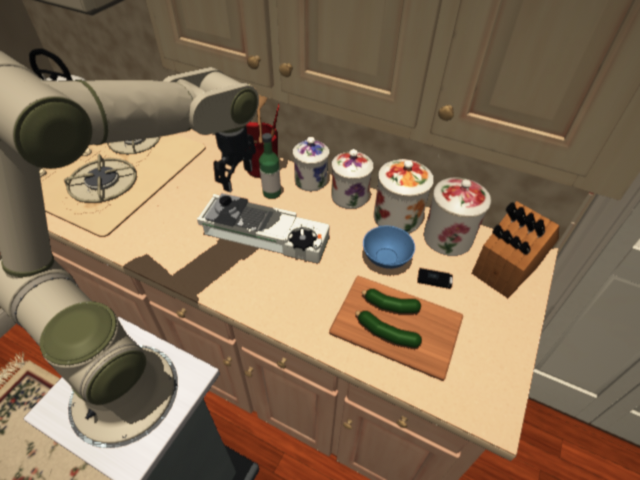

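View pics/side0.png

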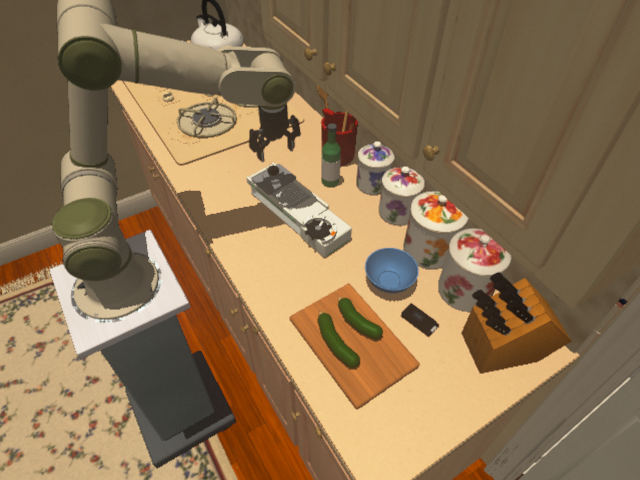

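View pics/wrist0.png

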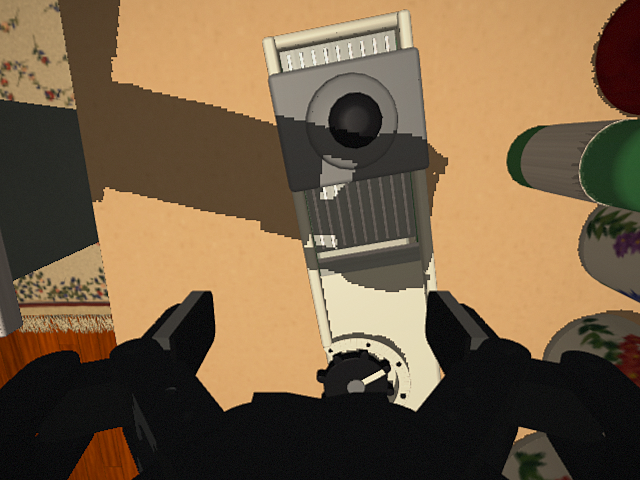

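The wrist picture shows the guard plate with corners at about (268,76), (420,48), (428,165) and (291,192). The wheel hub is near (357,387), with its line pointing to about (385,372). Next I'll turn these into positions.

```bash
cat > h.py <<'E'
import numpy as np, cv2, pickle
def ray(c,uv):
    R=c["extrinsics"][:3,:3];t=c["extrinsics"][:3,3]
    d=np.array([(uv[0]-c["cx"])/c["fx"],-(uv[1]-c["cy"])/c["fy"],-1.0])
    return -R.T@t, R.T@d
def onz(c,uv,z):
    o,d=ray(c,uv); return (o+d*(z-o[2])/d[2])
def proj(c,p):
    q=c["extrinsics"][:3,:3]@np.asarray(p,float)+c["extrinsics"][:3,3]
    return np.array([c["cx"]+c["fx"]*q[0]/-q[2], c["cy"]-c["fy"]*q[1]/-q[2]])
def tri(obs):
    A=np.zeros((3,3));b=np.zeros(3);L=[]
    for c,uv in obs:
        o,d=ray(c,uv);d=d/np.linalg.norm(d);M=np.eye(3)-np.outer(d,d);A+=M;b+=M@o;L.append((o,M))
    x=np.linalg.solve(A,b); return x,[float(np.linalg.norm(M@(x-o))) for o,M in L]
E
python3 - <<'E'
from h import *
d=pickle.load(open("d0.pkl","rb"));w=d["wrist"]
P=[onz(w,u,90)[:2] for u in [(268,76),(420,48),(428,165),(291,192)]]
print(np.round(P,1)); print([round(float(np.linalg.norm(P[i]-P[(i+1)%4])),1) for i in range(4)])
print("g",np.mean(P,0), [np.degrees(np.arctan2(*(-(P[a]-P[b])[0],(P[a]-P[b])[1]))) for a,b in ((0,3),(1,2))])
print("hub",onz(w,(357,387),74),"tip",onz(w,(385,372),74))
for n in("wrist","scene","side"):
    im=d[n]["color"][:,:,::-1]
    x,y,ww,hh={"wrist":(250,0,200,420),"scene":(190,180,150,90),"side":(235,150,125,110)}[n]
    c=im[y:y+hh,x:x+ww]; s=min(800/ww,600/hh); cv2.imwrite(f"pics/{n}0c.png",cv2.resize(c,None,fx=s,fy=s,interpolation=cv2.INTER_CUBIC))
E
```

```text
[[487.2 113.5]
 [597.9 132.2]
 [610.4  49. ]
 [502.3  27.7]]
[112.3, 84.1, 110.1, 87.1]
g [549.45598793  80.59328476] [np.float64(10.03072157690856), np.float64(8.540351540034278)]
hub [ 562.30056431 -167.89833196   74.        ] tip [ 589.18502662 -150.69946636   74.        ]
```

View pics/scene0c.png

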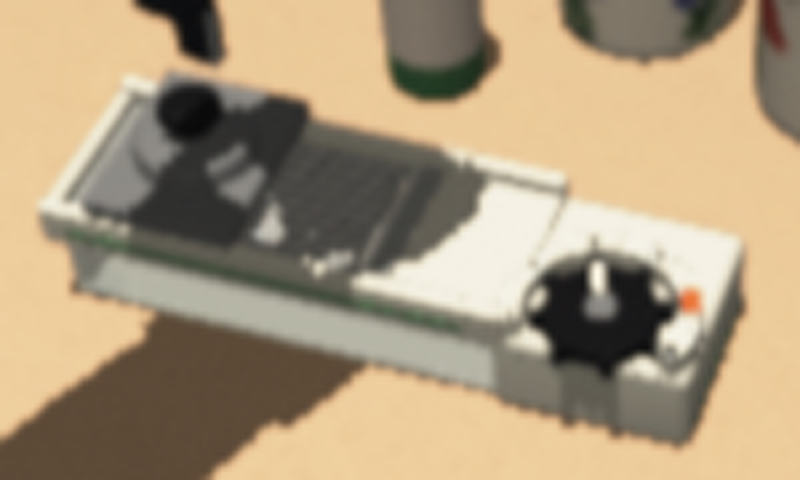

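Emit:
send_rows --pt "0.01 -0.03 0.02 0 0 0" --pt "0.01 -0.03 0.02 0 0 0" --pt "0.01 -0.03 0.02 0 0 0" --pt "0 0 0 0 0 0" --pt "0 0 0 0 0 0" --fingers 0

```text
clock: 0.57
position: [555.2, -91.1, 291.3]
orientation: [[0.002, 1.0, 0.001], [1.0, -0.002, -0.0], [-0.0, 0.001, -1.0]]
wrist_force: [-0.2, 0.0, -0.1]
gripper_width: 25.6
```

Run:
```python
from cell import robot
import cv2,pickle
c=robot.camera("wrist"); pickle.dump(c,open("w1.pkl","wb"))
im=c["color"][:,:,::-1]
cv2.imwrite("pics/w1.png",im); cv2.imwrite("pics/w1c.png",cv2.resize(im[200:400,230:460],None,fx=3,fy=3,interpolation=cv2.INTER_CUBIC))
s=robot.state();print(s["clock"],s["position"],s["wrist_force"],s["gripper_width"])
```

```text
0.6167 [554.78597319 -89.97509679 290.57349202] [ 0.17422845  0.60916864 -0.5840177 ] 17.502744496459613
```

View pics/w1.png

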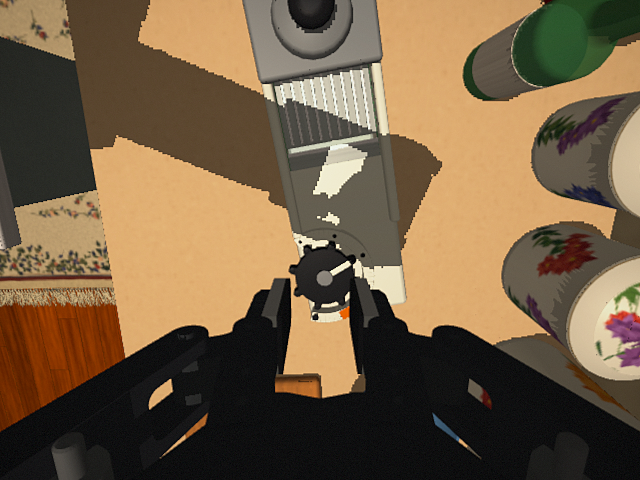

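View pics/w1c.png

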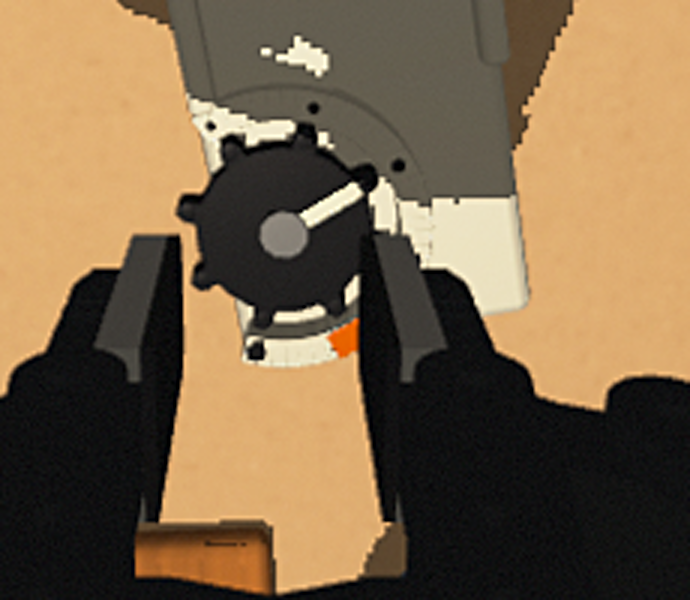

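The line points at the third dot, so the wheel is set to 2 mm and needs two clicks. The hub is at about (324.7, 278.3) in this view.

Run:
```python
from h import *
d=pickle.load(open("d0.pkl","rb"));w0=d["wrist"];w1=pickle.load(open("w1.pkl","rb"))
def cent(c,box,f,name):
    x,y,x2,y2=box; im=c["color"][y:y2,x:x2].astype(int); m=f(im).astype(np.uint8)
    n,l,st,ce=cv2.connectedComponentsWithStats(m); i=1+np.argmax(st[1:,4]); r=ce[i]+[x,y]; print(name,r.round(1),st[i,2:]); return r
grey=lambda im:(abs(im[...,0]-im[...,2])<15)&(im[...,0]>90)&(im[...,0]<190)
h1=cent(w1,(310,265,340,292),grey,"hub w1"); h0=cent(w0,(340,376,375,400),grey,"hub w0")
hs=cent(d["scene"],(295,230,312,244),grey,"hub scene"); hd=cent(d["side"],(300,215,345,245),grey,"hub side")
X,e=tri([(w0,h0),(w1,h1)]);print("hub w0w1",X,e)
X,e=tri([(w0,h0),(w1,h1),(d["scene"],hs)]);print("hub +scene",X,e)
org=lambda im:(im[...,0]>180)&(im[...,1]<130)&(im[...,2]<90)
om=cent(w1,(320,290,370,330),org,"orange w1"); os_=cent(d["scene"],(300,220,335,250),org,"or scene"); od=cent(d["side"],(300,200,360,260),org,"or side")
print("or",tri([(d["side"],od),(d["scene"],os_)]), onz(w1,om,75))
H=onz(w1,h1,76);print("hub@76",H,onz(w0,h0,76))
# dots
D=[onz(w1,(230+u/3,200+v/3),75)[:2] for u,v in((211,126),(313,108),(398,166),(257,350))]
for p,a in zip(D,(112.5,67.5,22.5,-112.5)):
    v=p-H[:2]; print("dot",p.round(1),np.hypot(*v).round(1),"yaw",((np.degrees(np.arctan2(v[1],v[0]))-a+180)%360-180).round(1))
# guard corners
gw1=[(261,83),(383,62)]; gw0=[(291,192),(428,165)]
for a,b in zip(gw0,gw1): print("guard near corner",tri([(w0,a),(w1,b)]), onz(w1,b,90), onz(w0,a,90))
# slicer back edge
b=[onz(w1,u,76)[:2] for u in((380,65),(398,215))]; f=b[0]-b[1]; print("yaw rail",np.degrees(np.arctan2(-f[0],f[1])))
```

```text
hub w1 [330.2 274. ] [3 5 5]
hub w0 [355.5 386.8] [ 18  13 107]
hub scene [302.  236.7] [ 5  6 22]
hub side [320. 227.] [1 1 1]
hub w0w1 [ 563.60358332 -161.67018096   80.4373649 ] [3.631069785643963, 3.6310697856442014]
hub +scene [ 563.62480849 -165.18699543   73.77138255] [3.563827211628394, 4.091587979973625, 1.0608101529275074]
orange w1 [344.7 312.5] [ 9 13 78]
or scene [318.6 236.2] [2 3 5]
or side [332.6 233.1] [ 6  3 13]
or (array([ 589.90695514, -204.248548  ,   68.56071055]), [0.20417108638461479, 0.20417108638452242]) [ 583.71312687 -208.81784537   75.        ]
hub@76 [ 567.28199853 -162.55314967   76.        ] [ 560.60516009 -166.07660792   76.        ]
dot [ 535.6 -126.9] 47.7 yaw 19.1
dot [ 571.4 -120.4] 42.4 yaw 16.9
dot [ 601.8 -141.8] 40.3 yaw 8.5
dot [ 551.3 -213.9] 53.7 yaw 5.2
guard near corner (array([502.27917619,  27.08638014,  84.68767918]), [0.3865332972830128, 0.38653329728300995]) [503.47200964  26.39368457  90.        ] [502.34033062  27.73147971  90.        ]
guard near corner (array([616.0979257 ,  47.57610209,  69.9620917 ]), [0.3342165710936223, 0.33421657109367114]) [612.49602881  43.47737195  90.        ] [610.39697802  49.01501193  90.        ]
yaw rail 9.872438866268885
```

Run:
```python
from h import *
from scipy.optimize import least_squares
d=pickle.load(open("d0.pkl","rb"));w0=d["wrist"];w1=pickle.load(open("w1.pkl","rb"));s=d["scene"]
h1=(324.4,278.0);h0=(355.5,386.8)
print(tri([(w0,h0),(w1,h1)]));print(tri([(w0,h0),(w1,h1),(s,(302,236.7))]))
D=np.array([onz(w1,((230+u/3-.33),(200+v/3-.33)),75)[:2] for u,v in((211,126),(313,108),(398,166),(257,350))]+[onz(w1,(344.7,312.5),75)[:2]])
A=np.radians([112.5,67.5,22.5,-112.5,-67.5])
f=lambda p:(np.c_[p[0]+48*np.cos(A+p[2]),p[1]+48*np.sin(A+p[2])]-D).ravel()
r=least_squares(f,[562,-166,.17],loss="soft_l1");print("centre,yaw",r.x[:2],np.degrees(r.x[2]));print(r.fun.reshape(-1,2).round(1))
c=np.array(r.x[:2]);print("line",[onz(w1,h1,74.5), onz(w1,(230+355/3,200+190/3),74)])
```

```text
(array([ 560.99419142, -168.34321366,   73.10650649]), [0.0837277145771533, 0.08372771457676788])
(array([ 560.75061459, -166.59076926,   75.91067591]), [0.3639283118727347, 0.6259026116212789, 0.29739111399630697])
centre,yaw [ 560.46361238 -167.06380895] 9.400828789563615
[[-0.2  0.2]
 [ 0.3 -0.3]
 [-0.2 -0.3]
 [-1.4 -0.4]
 [ 2.1  1. ]]
line [array([ 561.0549257 , -167.75929179,   74.5       ]), array([ 586.77673006, -151.13104456,   74.        ])]
```

Emit:
send_rows --pt "-0.006 -0.013 -0.005 0 0 7.1" --pt "-0.006 -0.013 -0.01 0 0 7.1" --pt "-0.006 -0.013 -0.01 0 0 7.1" --pt "-0.006 -0.013 -0.01 0 0 7.1" --pt "-0.006 -0.013 -0.01 0 0 7.1" --pt "-0.006 -0.013 -0.01 0 0 7.1" --pt "-0.006 -0.013 -0.01 0 0 7.1" --pt "-0.006 -0.013 -0.01 0 0 7.1" --pt "-0.006 -0.013 -0.01 0 0 7.1" --pt "-0.006 -0.013 -0.01 0 0 7.1"

```text
clock: 1.45
position: [494.3, -218.9, 195.0]
orientation: [[-0.948, 0.318, -0.001], [0.318, 0.948, 0.001], [0.002, 0.001, -1.0]]
wrist_force: [0.2, -0.3, 0.3]
gripper_width: 0.0
```

Emit:
send_rows --pt "0 0 -0.01 0 0 7.1" --pt "0 0 -0.01 0 0 7.1" --pt "0 0 -0.01 0 0 7.1" --pt "0 0 -0.01 0 0 7.1" --pt "0 0 0 0 0 0" --pt "0 0 0 0 0 0"

```text
clock: 1.95
position: [494.7, -218.8, 155.7]
orientation: [[-0.987, -0.161, -0.002], [-0.161, 0.987, 0.001], [0.001, 0.001, -1.0]]
wrist_force: [-0.0, -0.4, 0.6]
gripper_width: -0.1
```

```bash
cat > look.py <<'E'
import sys
from cell import robot
from h import *
tag=sys.argv[1]
for n in sys.argv[2:]:
    c=robot.camera(n); pickle.dump(c,open(f"{n}_{tag}.pkl","wb")); im=c["color"][:,:,::-1]
    if n=="scene": im=cv2.resize(im[170:270,190:345],None,fx=5,fy=5,interpolation=cv2.INTER_CUBIC)
    cv2.imwrite(f"pics/{n}_{tag}.png",im)
s=robot.state()
c=np.array([560.7,-167.3]);a=np.radians(9.5);R=np.array([[np.cos(a),-np.sin(a)],[np.sin(a),np.cos(a)]])
print(s["clock"],s["position"].round(1),"rel wheel",(R.T@(s["position"][:2]-c)).round(1),"F slicer",(R.T@s["wrist_force"][:2]).round(2),s["wrist_force"][2].round(2),s["gripper_width"].round(1)); print(s["orientation"].round(3))
E
python3 look.py a wrist scene
```

```text
Traceback (most recent call last):
  File "look.py", line 11, in <module>
    print(s["clock"],s["position"].round(1),"rel wheel",(R.T@(s["position"][:2]-c)).round(1),"F slicer",(R.T@s["wrist_force"][:2]).round(2),s["wrist_force"][2].round(2),s["gripper_width"].round(1)); print(s["orientation"].round(3))
                                                                                                                                                                         ^^^^^^^^^^^^^^^^^^^^^^^^
AttributeError: 'float' object has no attribute 'round'
```

View pics/wrist_a.png

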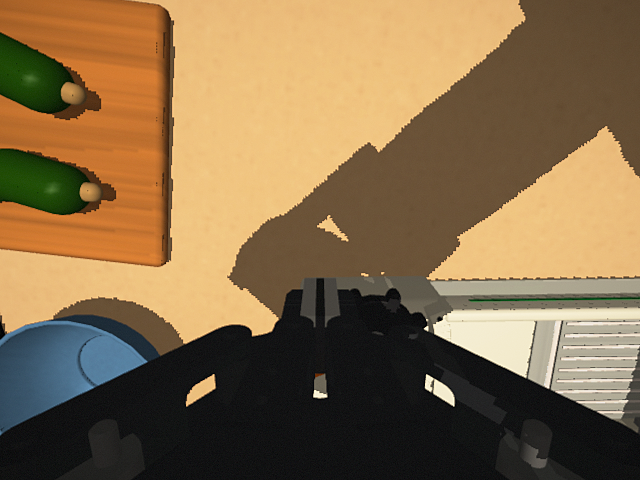

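View pics/scene_a.png

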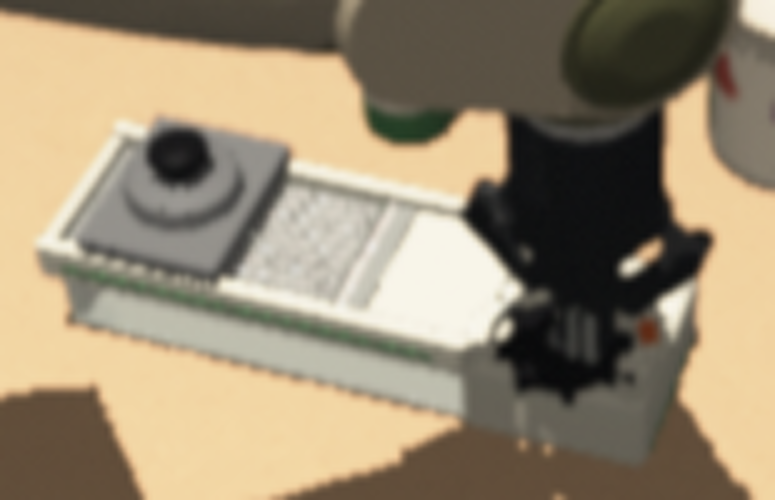

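The closed fingertip spans about columns 302–338, roughly 15 mm, and is clear of the wheel, which lies to its right and behind. I'll descend in the free air.

Emit:
send_rows --pt "0 0 -0.02 0 0 0" --pt "0 0 -0.02 0 0 0" --pt "0 0 -0.02 0 0 0" --pt "0 0 -0.02 0 0 0" --pt "0 0 -0.01 0 0 0" --pt "0 0 -0.006 0 0 0" --pt "0 0 0 0 0 0" --pt "0 0 0 0 0 0"

```text
clock: 2.72
position: [495.4, -220.3, 61.1]
orientation: [[-0.987, -0.163, 0.001], [-0.163, 0.987, -0.001], [-0.001, -0.001, -1.0]]
wrist_force: [0.1, 0.2, -0.4]
gripper_width: -0.1
```

```bash
sed -i 's/s\["gripper_width"\].round(1)/round(s["gripper_width"],1)/' look.py; python3 look.py b scene
```

```text
2.7667 [ 495.6 -220.4   61.4] rel wheel [-73.  -41.6] F slicer [-0.04  0.09] 0.75 -0.0
[[-0.987 -0.163  0.001]
 [-0.163  0.987 -0.001]
 [-0.001 -0.001 -1.   ]]
```

Emit:
send_rows --pt "0.008 0.0015 -0.001 0 0 0" --pt "0.008 0.0015 -0.001 0 0 0" --pt "0.006 0.001 -0.001 0 0 0" --pt "0.0045 0.0005 0 0 0 0" --pt "0 0 0 0 0 0" --pt "0 0 0 0 0 0"

```text
clock: 3.27
position: [521.7, -215.4, 57.2]
orientation: [[-0.986, -0.164, -0.0], [-0.164, 0.986, 0.0], [0.0, 0.0, -1.0]]
wrist_force: [-0.7, 0.0, 0.2]
gripper_width: -0.4
```

```bash
python3 look.py c scene wrist
```

```text
3.3667 [ 521.4 -215.5   57.3] rel wheel [-46.7 -41. ] F slicer [0.51 0.35] -0.01 0.0
[[-0.987 -0.163 -0.   ]
 [-0.163  0.987  0.   ]
 [ 0.     0.    -1.   ]]
```

View pics/scene_c.png

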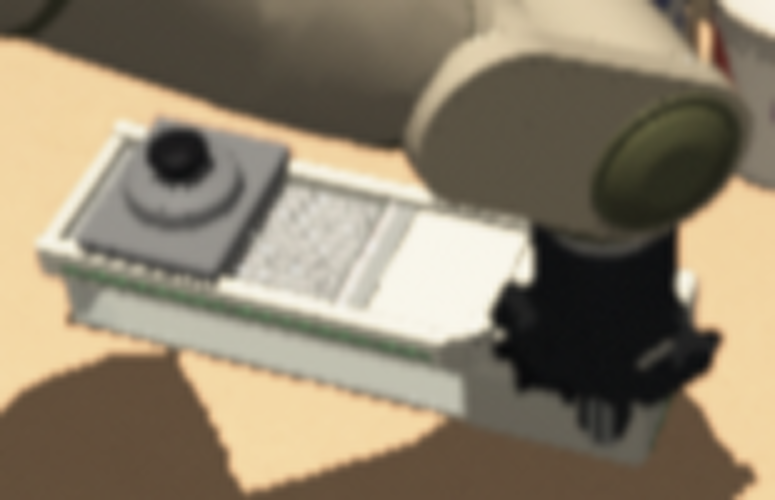

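View pics/wrist_c.png

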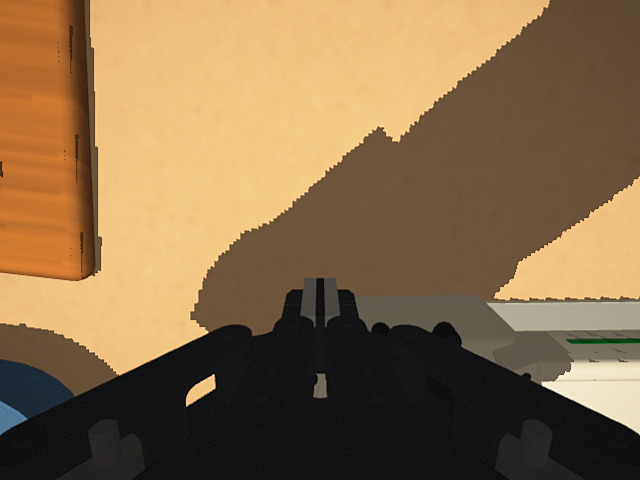

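The tip is in the free air before the pod and clear of the wheel. Now I'll push along the slicer's +y in small steps.

Emit:
send_rows --pt "-0.0007 0.004 0 0 0 0" --pt "-0.0007 0.004 0 0 0 0" --pt "-0.0007 0.004 0 0 0 0" --pt "0 0 0 0 0 0"

```text
clock: 3.7
position: [519.2, -202.6, 57.3]
orientation: [[-0.986, -0.164, -0.0], [-0.164, 0.986, 0.0], [0.0, 0.0, -1.0]]
wrist_force: [-0.8, -0.2, 0.5]
gripper_width: 0.0
```

Emit:
send_rows --pt "-0.0003 0.002 0 0 0 0" --pt "-0.0003 0.002 0 0 0 0" --pt "0 0 0 0 0 0"

```text
clock: 3.95
position: [518.8, -199.5, 57.4]
orientation: [[-0.987, -0.164, 0.0], [-0.164, 0.987, -0.001], [-0.0, -0.001, -1.0]]
wrist_force: [-1.1, -0.8, 0.3]
gripper_width: -0.1
```

Emit:
send_rows --pt "-0.0003 0.002 0 0 0 0" --pt "-0.0003 0.002 0 0 0 0" --pt "0 0 0 0 0 0"

```text
clock: 4.2
position: [517.2, -196.1, 57.2]
orientation: [[-0.987, -0.164, -0.002], [-0.164, 0.987, -0.001], [0.003, -0.0, -1.0]]
wrist_force: [-6.5, -4.6, 2.0]
gripper_width: 0.3
```

```bash
python3 look.py d wrist
```

```text
4.25 [ 517.2 -196.1   57.2] rel wheel [-47.6 -21.2] F slicer [-7.31 -3.35] 2.46 -0.3
[[-0.987 -0.164 -0.002]
 [-0.164  0.987 -0.001]
 [ 0.002 -0.    -1.   ]]
```

View pics/wrist_d.png

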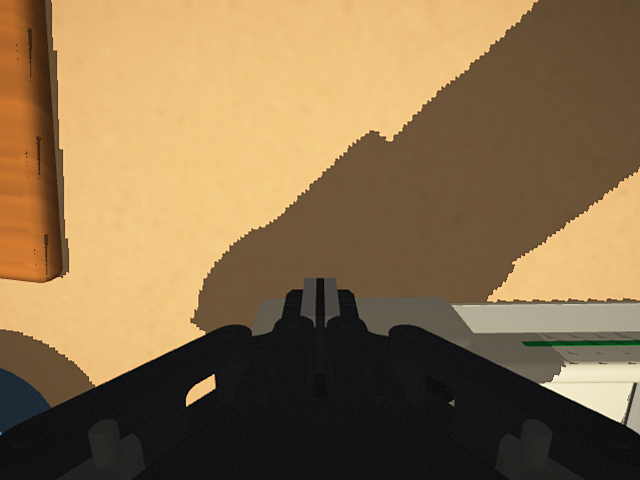

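The force is mostly outward, so the finger rides on the rib's tip. I'll back off, go about 4 mm deeper, and follow an arc.

Emit:
send_rows --pt "0.0007 -0.004 0 0 0 0" --pt "0.001 -0.005 0 0 0 0" --pt "0.0025 0.0004 0 0 0 0" --pt "0.0025 0.0004 0 0 0 0" --pt "0 0 0 0 0 0" --pt "0 0 0 0 0 0"

```text
clock: 4.75
position: [524.1, -204.2, 57.1]
orientation: [[-0.986, -0.164, -0.003], [-0.164, 0.986, -0.001], [0.003, -0.0, -1.0]]
wrist_force: [-8.2, -5.1, 2.6]
gripper_width: -0.6
```

```bash
python3 look.py e
```

```text
4.75 [ 524.1 -204.2   57.1] rel wheel [-42.2 -30.4] F slicer [-8.98 -3.66] 2.62 -0.6
[[-0.986 -0.164 -0.003]
 [-0.164  0.986 -0.001]
 [ 0.003 -0.    -1.   ]]
```

```bash
python3 look.py f scene side
python3 - <<'E'
from h import *
c=pickle.load(open("side_f.pkl","rb"))["color"][:,:,::-1]
cv2.imwrite("pics/side_fc.png",cv2.resize(c[150:260,240:370],None,fx=5,fy=5,interpolation=cv2.INTER_CUBIC))
c=pickle.load(open("scene_f.pkl","rb"))["color"][:,:,::-1]
cv2.imwrite("pics/scene_fc.png",cv2.resize(c[210:270,270:345],None,fx=9,fy=9,interpolation=cv2.INTER_CUBIC))
E
```

```text
4.85 [ 524.1 -204.2   57.1] rel wheel [-42.2 -30.3] F slicer [-7.67 -2.78] 2.47 -0.1
[[-0.986 -0.164 -0.003]
 [-0.164  0.987 -0.001]
 [ 0.003 -0.    -1.   ]]
```

View pics/scene_fc.png

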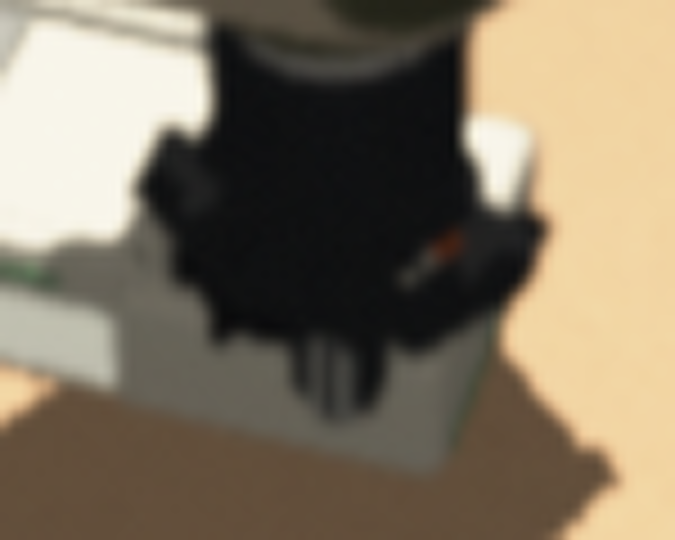

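View pics/side_fc.png

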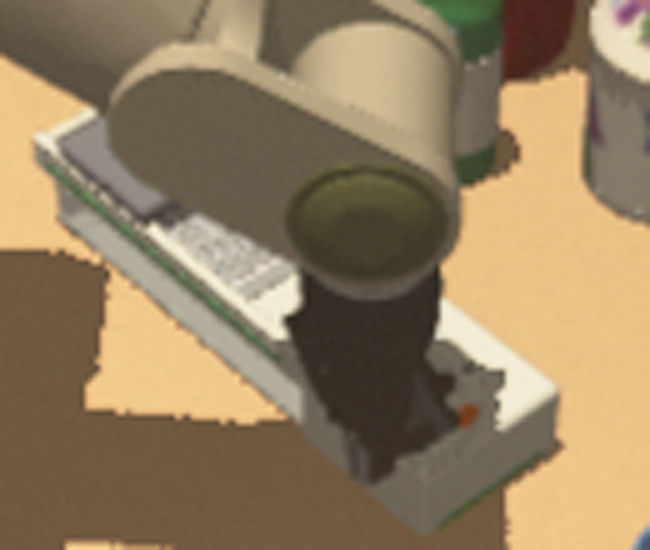

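The finger backing, about ±14 mm wide, starts about 13 mm above the tip, so it catches on the rib and shroud. I'll retreat, raise the tip to about z = 64, and re-enter.

Emit:
send_rows --pt "-0.005 -0.0008 0 0 0 0" --pt "-0.005 -0.0008 0.003 0 0 0" --pt "0.0005 -0.004 0.0035 0 0 0" --pt "0.005 0.0008 0 0 0 0" --pt "0.005 0.0008 0 0 0 0" --pt "0 0 0 0 0 0" --pt "0 0 0 0 0 0"

```text
clock: 5.43
position: [525.8, -207.4, 63.6]
orientation: [[-0.986, -0.164, -0.0], [-0.164, 0.986, 0.0], [-0.0, 0.0, -1.0]]
wrist_force: [-0.2, -0.6, -0.0]
gripper_width: 0.3
```

```bash
python3 look.py g
```

```text
5.4333 [ 525.8 -207.4   63.6] rel wheel [-41.1 -33.8] F slicer [-0.32 -0.6 ] -0.02 0.3
[[-0.986 -0.164 -0.   ]
 [-0.164  0.986  0.   ]
 [-0.     0.    -1.   ]]
```

Free now. Pushing in small arc steps.

Emit:
send_rows --pt "-0.0008 0.003 0 0 0 0" --pt "-0.0008 0.003 0 0 0 0" --pt "-0.0008 0.003 0 0 0 0" --pt "0 0 0 0 0 0"

```text
clock: 5.77
position: [522.0, -198.3, 63.6]
orientation: [[-0.986, -0.164, -0.002], [-0.164, 0.986, -0.0], [0.002, 0.0, -1.0]]
wrist_force: [-4.7, -2.6, 0.5]
gripper_width: -0.0
```

Emit:
send_rows --pt "-0.001 0.003 0 0 0 0" --pt "-0.0005 0.001 0 0 0 0" --pt "0 0 0 0 0 0"

```text
clock: 6.02
position: [520.7, -194.3, 63.6]
orientation: [[-0.987, -0.164, -0.002], [-0.164, 0.987, 0.001], [0.002, 0.001, -1.0]]
wrist_force: [-3.6, -1.0, -0.6]
gripper_width: -0.3
```

```bash
python3 look.py h
```

```text
6.0167 [ 520.7 -194.3   63.6] rel wheel [-43.9 -20. ] F slicer [-3.76 -0.39] -0.6 -0.3
[[-0.987 -0.164 -0.002]
 [-0.164  0.987  0.001]
 [ 0.002  0.001 -1.   ]]
```

Emit:
send_rows --pt "-0.0005 0.003 0 0 0 0" --pt "0 0 0 0 0 0"

```text
clock: 6.18
position: [520.6, -191.3, 63.7]
orientation: [[-0.987, -0.163, -0.001], [-0.163, 0.987, 0.0], [0.001, 0.001, -1.0]]
wrist_force: [-0.4, -0.4, 0.3]
gripper_width: 0.1
```

Emit:
send_rows --pt "-0.0007 0.003 0 0 0 0" --pt "0 0 0 0 0 0"

```text
clock: 6.35
position: [520.4, -188.0, 63.9]
orientation: [[-0.987, -0.163, 0.0], [-0.163, 0.987, 0.001], [-0.0, 0.001, -1.0]]
wrist_force: [0.2, 1.8, 0.5]
gripper_width: 0.1
```

Emit:
send_rows --pt "-0.0007 0.003 0 0 0 0" --pt "0 0 0 0 0 0"

```text
clock: 6.52
position: [519.4, -185.0, 63.7]
orientation: [[-0.987, -0.164, -0.001], [-0.164, 0.987, 0.001], [0.001, 0.001, -1.0]]
wrist_force: [-2.2, 1.8, 1.9]
gripper_width: -0.3
```

```bash
python3 look.py i
```

```text
6.5167 [ 519.4 -185.    63.7] rel wheel [-43.7 -10.6] F slicer [-1.84  2.1 ] 1.92 -0.3
[[-0.987 -0.164 -0.001]
 [-0.164  0.987  0.001]
 [ 0.001  0.001 -1.   ]]
```

The sign flip in the y force suggests the wheel snapped over and the next rib is now pressing from behind. I'll withdraw straight out and look.

Emit:
send_rows --pt "-0.004 -0.0007 0 0 0 0" --pt "-0.008 -0.0013 0 0 0 0" --pt "-0.012 -0.002 0 0 0 0" --pt "-0.012 -0.002 0.02 0 0 0" --pt "-0.01 -0.002 0.03 0 0 0" --pt "-0.005 0 0.03 0 0 0" --pt "0 0 0 0 0 0"

```text
clock: 7.1
position: [469.4, -195.3, 149.0]
orientation: [[-0.987, -0.163, 0.007], [-0.163, 0.987, -0.005], [-0.006, -0.007, -1.0]]
wrist_force: [-0.1, -0.4, 1.1]
gripper_width: -0.2
```

```bash
python3 look.py j scene side
python3 - <<'E'
from h import *
c=pickle.load(open("side_j.pkl","rb"))["color"][:,:,::-1]
cv2.imwrite("pics/side_jc.png",cv2.resize(c[200:260,290:360],None,fx=9,fy=9,interpolation=cv2.INTER_CUBIC))
E
```

```text
7.2 [ 468.5 -194.2  144.6] rel wheel [-95.3 -11.3] F slicer [-0.83 -0.35] -0.83 -0.1
[[-0.987 -0.163  0.002]
 [-0.163  0.987 -0.001]
 [-0.002 -0.002 -1.   ]]
```

View pics/scene_j.png

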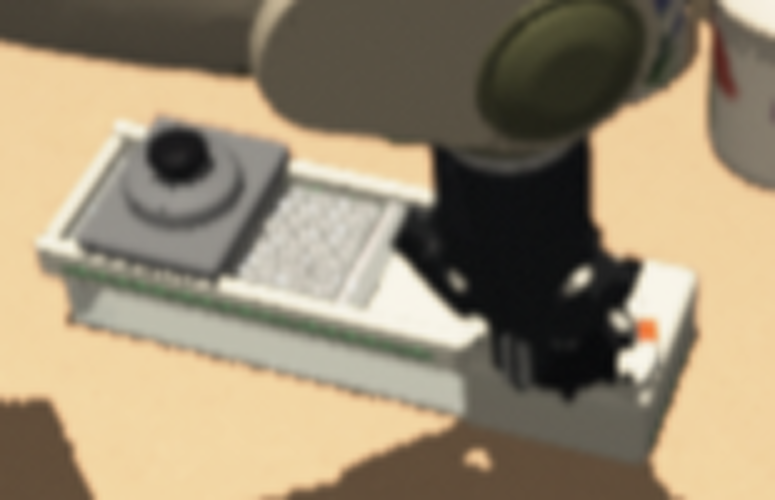

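View pics/side_jc.png

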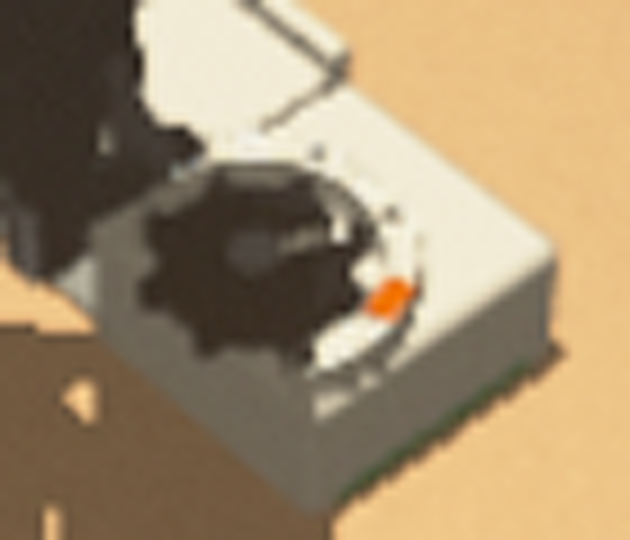

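The side view shows the line pointing at the dot just before the orange mark, so it is at 3 mm and the slicer has not moved. One more click the same way.

Emit:
send_rows --pt "0.009 -0.008 -0.01 0 0 0" --pt "0.009 -0.008 -0.02 0 0 0" --pt "0.008 -0.007 -0.02 0 0 0" --pt "0 0 -0.02 0 0 0" --pt "0 0 -0.011 0 0 0" --pt "0 0 0 0 0 0" --pt "0 0 0 0 0 0"

```text
clock: 7.78
position: [494.2, -216.4, 62.4]
orientation: [[-0.987, -0.163, -0.001], [-0.163, 0.987, 0.001], [0.001, 0.001, -1.0]]
wrist_force: [0.4, -0.5, 1.4]
gripper_width: -0.3
```

```bash
python3 look.py k
```

```text
7.7833 [ 494.2 -216.4   62.4] rel wheel [-73.7 -37.5] F slicer [ 0.3  -0.56] 1.42 -0.3
[[-0.987 -0.163 -0.001]
 [-0.163  0.987  0.001]
 [ 0.001  0.001 -1.   ]]
```

Emit:
send_rows --pt "0.009 0.0025 0.001 0 0 0" --pt "0.009 0.0025 0 0 0 0" --pt "0.008 0.0022 0 0 0 0" --pt "0.0055 0.0015 0 0 0 0" --pt "0 0 0 0 0 0" --pt "0 0 0 0 0 0"

```text
clock: 8.28
position: [526.4, -207.8, 63.8]
orientation: [[-0.986, -0.164, 0.0], [-0.164, 0.986, -0.0], [-0.0, -0.0, -1.0]]
wrist_force: [-0.6, -0.6, 0.4]
gripper_width: -0.1
```

Emit:
send_rows --pt "-0.0008 0.003 0 0 0 0" --pt "-0.0008 0.003 0 0 0 0" --pt "-0.0008 0.003 0 0 0 0" --pt "0 0 0 0 0 0"

```text
clock: 8.62
position: [522.6, -198.9, 63.6]
orientation: [[-0.987, -0.164, -0.002], [-0.164, 0.987, -0.0], [0.002, 0.0, -1.0]]
wrist_force: [-3.1, -4.3, 0.0]
gripper_width: -0.1
```

```bash
python3 look.py l
```

```text
8.6167 [ 522.6 -198.9   63.6] rel wheel [-42.8 -24.9] F slicer [-3.73 -3.73] 0.03 -0.1
[[-0.987 -0.164 -0.002]
 [-0.164  0.987 -0.   ]
 [ 0.002  0.    -1.   ]]
```

Emit:
send_rows --pt "-0.001 0.003 0 0 0 0" --pt "-0.0005 0.0015 0 0 0 0" --pt "0 0 0 0 0 0"

```text
clock: 8.87
position: [521.9, -194.2, 63.9]
orientation: [[-0.987, -0.163, -0.0], [-0.163, 0.987, 0.0], [0.0, 0.0, -1.0]]
wrist_force: [0.3, -0.3, 1.0]
gripper_width: -0.0
```

Emit:
send_rows --pt "-0.0005 0.003 0 0 0 0" --pt "0 0 0 0 0 0"

```text
clock: 9.03
position: [521.7, -190.9, 63.8]
orientation: [[-0.987, -0.163, 0.0], [-0.163, 0.987, 0.0], [-0.0, 0.0, -1.0]]
wrist_force: [0.4, 0.7, -0.4]
gripper_width: 0.0
```

Emit:
send_rows --pt "-0.0007 0.003 0 0 0 0" --pt "0 0 0 0 0 0"

```text
clock: 9.2
position: [520.8, -187.7, 63.7]
orientation: [[-0.987, -0.164, -0.001], [-0.164, 0.987, 0.001], [0.001, 0.001, -1.0]]
wrist_force: [-1.4, 1.5, 0.5]
gripper_width: -0.1
```

```bash
python3 look.py m
```

```text
9.2 [ 520.8 -187.7   63.7] rel wheel [-42.8 -13.6] F slicer [-1.15  1.73] 0.5 -0.1
[[-0.987 -0.164 -0.001]
 [-0.164  0.987  0.001]
 [ 0.001  0.001 -1.   ]]
```

The same force signature as the first click. I'll withdraw and check.

Emit:
send_rows --pt "-0.004 -0.0007 0 0 0 0" --pt "-0.008 -0.0013 0 0 0 0" --pt "-0.012 -0.002 0 0 0 0" --pt "-0.012 -0.002 0.02 0 0 0" --pt "-0.01 -0.002 0.03 0 0 0" --pt "-0.005 0.01 0.03 0 0 0" --pt "0 0.03 0.02 0 0 0" --pt "0 0.03 0 0 0 0" --pt "0 0.03 0 0 0 0" --pt "0 0 0 0 0 0"

```text
clock: 10.03
position: [469.1, -92.9, 164.1]
orientation: [[-0.986, -0.166, 0.0], [-0.166, 0.986, 0.001], [-0.0, 0.001, -1.0]]
wrist_force: [0.7, -0.2, -0.1]
gripper_width: 0.0
```

```bash
python3 look.py n scene side
python3 - <<'E'
from h import *
c=pickle.load(open("side_n.pkl","rb"))["color"][:,:,::-1]
cv2.imwrite("pics/side_nc.png",cv2.resize(c[200:260,290:360],None,fx=9,fy=9,interpolation=cv2.INTER_CUBIC))
E
```

```text
10.1333 [469.7 -96.1 163.9] rel wheel [-78.   85.2] F slicer [-0.27 -0.06] 0.46 -0.1
[[-0.986 -0.165  0.   ]
 [-0.165  0.986 -0.   ]
 [-0.    -0.    -1.   ]]
```

View pics/scene_n.png

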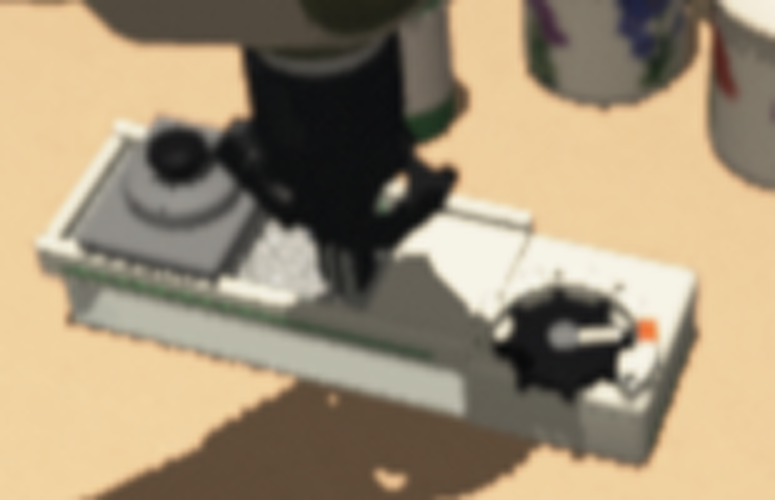

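View pics/side_nc.png

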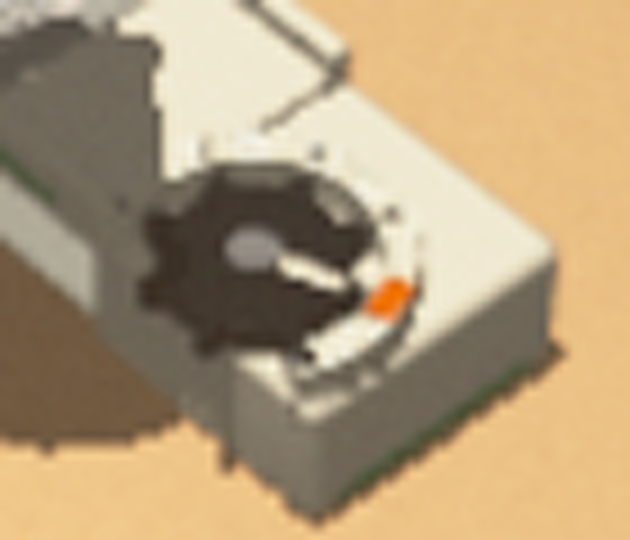

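The white line now points at the orange mark in both views, from hub (565,335) to mark (647,330) in the scene crop, and the slicer has not shifted. Now the guard: I'll go over to beyond its left end.

Emit:
send_rows --pt "0.007 0.02 0 0 0 0" --pt "0.007 0.025 0 0 0 0" --pt "0.007 0.025 0 0 0 0" --pt "0.007 0.026 0 0 0 0" --pt "0.007 0.026 0 0 0 0" --pt "0.007 0.026 0 0 0 0" --pt "0.007 0.026 0 0 0 0" --pt "0.007 0.026 0 0 0 0" --pt "0.007 0.026 0 0 0 0" --pt "0.007 0.024 0 0 0 0"

```text
clock: 10.97
position: [540.6, 153.6, 163.5]
orientation: [[-0.987, -0.162, -0.0], [-0.162, 0.987, -0.0], [0.0, -0.0, -1.0]]
wrist_force: [-0.0, 0.4, 0.6]
gripper_width: -0.0
```

Emit:
send_rows --pt "0 0 0 0 0 0" --pt "0 0 0 0 0 0"

```text
clock: 11.13
position: [540.3, 153.1, 163.3]
orientation: [[-0.986, -0.164, -0.001], [-0.164, 0.986, -0.0], [0.001, -0.0, -1.0]]
wrist_force: [-0.5, -1.3, -0.6]
gripper_width: 0.2
```

```bash
cat >> look.py <<'E'
print("slicer frame",(R.T@(s["position"][:2]-[570.3,-30.8])).round(1))
E
python3 look.py o wrist scene side
python3 - <<'E'
from h import *
c=pickle.load(open("side_o.pkl","rb"))["color"][:,:,::-1]
cv2.imwrite("pics/side_oc.png",cv2.resize(c[140:230,230:340],None,fx=6,fy=6,interpolation=cv2.INTER_CUBIC))
E
```

```text
11.2833 [540.1 152.1 163.7] rel wheel [ 32.4 318.4] F slicer [-0.4 -0.1] 0.62 -0.0
[[-0.987 -0.162 -0.   ]
 [-0.162  0.987 -0.   ]
 [ 0.    -0.    -1.   ]]
slicer frame [  0.4 185.4]
```

View pics/wrist_o.png

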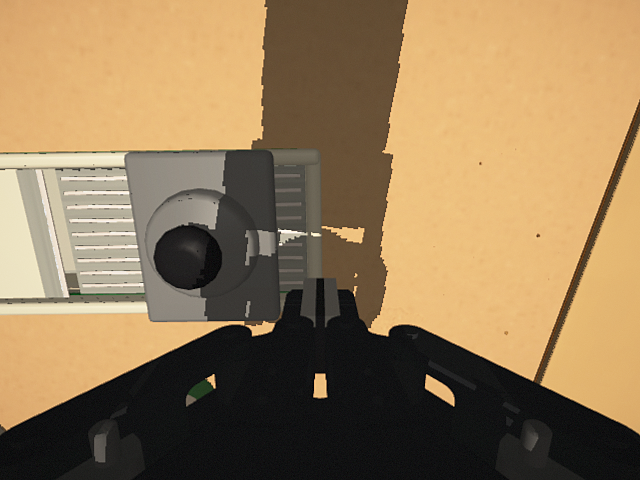

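View pics/scene_o.png

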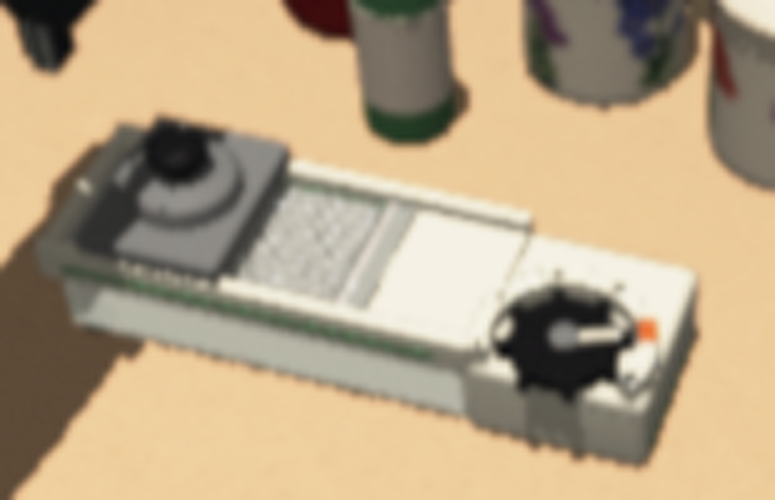

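View pics/side_oc.png

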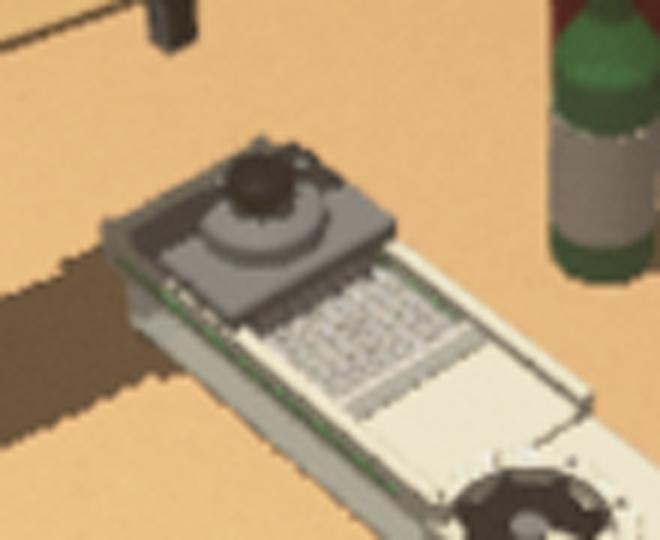

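The wrist view shows the guard plate corners at about (125,153), (272,151), (279,320) and (147,322). The fingertip, at column 320, is beyond its end.

Run:
```python
from h import *
c=pickle.load(open("wrist_o.pkl","rb"));a=np.radians(9.5);R=np.array([[np.cos(a),-np.sin(a)],[np.sin(a),np.cos(a)]]);O=np.array([570.3,-30.8])
for u in((125,153),(272,151),(279,320),(147,322)): print("guard",(R.T@(onz(c,u,90)[:2]-O)).round(1))
print("rail end front outer corner",(R.T@(onz(c,(321,150),76)[:2]-O)).round(1))
for u in((35,170),(55,300)): print("ramp/blade edge",(R.T@(onz(c,u,66)[:2]-O)).round(1))
```

```text
guard [-57.9  71.7]
guard [-58.9 158.9]
guard [ 51.8 159.6]
guard [53.2 70.4]
rail end front outer corner [-59.1 187.9]
ramp/blade edge [-46.1  -2.7]
ramp/blade edge [48.3 -8.1]
```

All consistent: guard centre y ≈ 115 and end face y ≈ 159. Descending beyond the end.

Emit:
send_rows --pt "0 0 -0.02 0 0 0" --pt "0 0 -0.02 0 0 0" --pt "0 0 -0.02 0 0 0" --pt "0 0 -0.014 0 0 0" --pt "0 0 -0.006 0 0 0" --pt "0 0 0 0 0 0" --pt "0 0 0 0 0 0"

```text
clock: 11.87
position: [540.4, 152.9, 84.5]
orientation: [[-0.987, -0.163, 0.001], [-0.163, 0.987, -0.0], [-0.001, -0.0, -1.0]]
wrist_force: [-0.2, 0.7, 1.3]
gripper_width: -0.0
```

```bash
python3 look.py p
```

```text
11.8667 [540.4 152.9  84.5] rel wheel [ 32.8 319.2] F slicer [-0.08  0.76] 1.25 -0.0
[[-0.987 -0.163  0.001]
 [-0.163  0.987 -0.   ]
 [-0.001 -0.    -1.   ]]
slicer frame [  0.8 186.1]
```

Emit:
send_rows --pt "0.0008 -0.005 -0.002 0 0 0" --pt "0.0008 -0.005 -0.001 0 0 0" --pt "0.0005 -0.003 0 0 0 0" --pt "0.0003 -0.002 0 0 0 0" --pt "0.0003 -0.002 0 0 0 0" --pt "0.0003 -0.002 0 0 0 0" --pt "0.0003 -0.002 0 0 0 0"

```text
clock: 12.45
position: [543.4, 132.5, 81.0]
orientation: [[-0.987, -0.163, 0.0], [-0.163, 0.987, 0.0], [-0.0, 0.0, -1.0]]
wrist_force: [-0.6, 1.6, 0.4]
gripper_width: -0.1
```

Emit:
send_rows --pt "0.0003 -0.002 0 0 0 0" --pt "0.0003 -0.002 0 0 0 0" --pt "0.0003 -0.002 0 0 0 0" --pt "0.0003 -0.002 0 0 0 0"

```text
clock: 12.78
position: [544.6, 124.4, 80.9]
orientation: [[-0.987, -0.163, 0.0], [-0.163, 0.987, 0.0], [-0.0, 0.0, -1.0]]
wrist_force: [0.2, 1.9, 2.8]
gripper_width: -0.1
```

```bash
python3 look.py q scene
```

```text
12.8333 [544.7 124.1  80.9] rel wheel [ 32.3 290.1] F slicer [0.46 2.17] 2.64 0.2
[[-0.987 -0.163  0.   ]
 [-0.163  0.987 -0.   ]
 [-0.    -0.    -1.   ]]
slicer frame [  0.3 157. ]
```

View pics/scene_q.png

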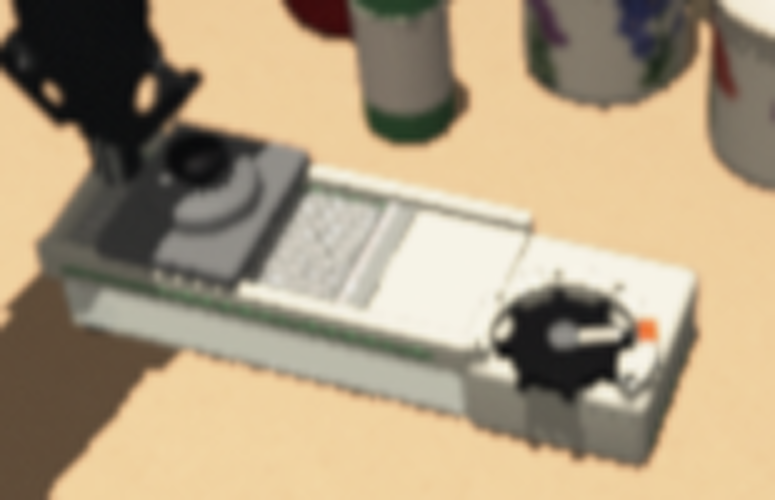

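The guard slides under about 2 N and the slicer stays put. Continuing steadily.

Emit:
send_rows --pt "0.0005 -0.003 0 0 0 0" --pt "0.0007 -0.004 0 0 0 0" --pt "0.0007 -0.004 0 0 0 0" --pt "0.0007 -0.004 0 0 0 0" --pt "0.0007 -0.004 0 0 0 0" --pt "0.0007 -0.004 0 0 0 0" --pt "0.0007 -0.004 0 0 0 0" --pt "0.0007 -0.004 0 0 0 0" --pt "0.0007 -0.004 0 0 0 0" --pt "0.0007 -0.004 0 0 0 0"

```text
clock: 13.67
position: [551.4, 85.1, 80.9]
orientation: [[-0.987, -0.163, 0.0], [-0.163, 0.987, 0.0], [-0.0, 0.0, -1.0]]
wrist_force: [-0.6, 3.0, 4.9]
gripper_width: -0.1
```

Emit:
send_rows --pt "0.0007 -0.004 0 0 0 0" --pt "0.0007 -0.004 0 0 0 0" --pt "0.0007 -0.004 0 0 0 0" --pt "0.0007 -0.004 0 0 0 0" --pt "0.0007 -0.004 0 0 0 0" --pt "0.0007 -0.004 0 0 0 0" --pt "0.0007 -0.004 0 0 0 0" --pt "0.0007 -0.004 0 0 0 0" --pt "0.0007 -0.004 0 0 0 0" --pt "0.0003 -0.002 0 0 0 0"

```text
clock: 14.5
position: [558.0, 46.9, 80.8]
orientation: [[-0.987, -0.163, 0.0], [-0.163, 0.987, -0.0], [-0.0, -0.0, -1.0]]
wrist_force: [0.7, 3.8, 4.7]
gripper_width: 0.0
```

```bash
python3 look.py r scene wrist
```

```text
14.6 [558.   47.   80.7] rel wheel [ 32.7 211.8] F slicer [-0.38  1.87] 2.21 -0.3
[[-0.987 -0.163 -0.   ]
 [-0.163  0.987 -0.   ]
 [ 0.    -0.    -1.   ]]
slicer frame [ 0.7 78.7]
```

View pics/scene_r.png

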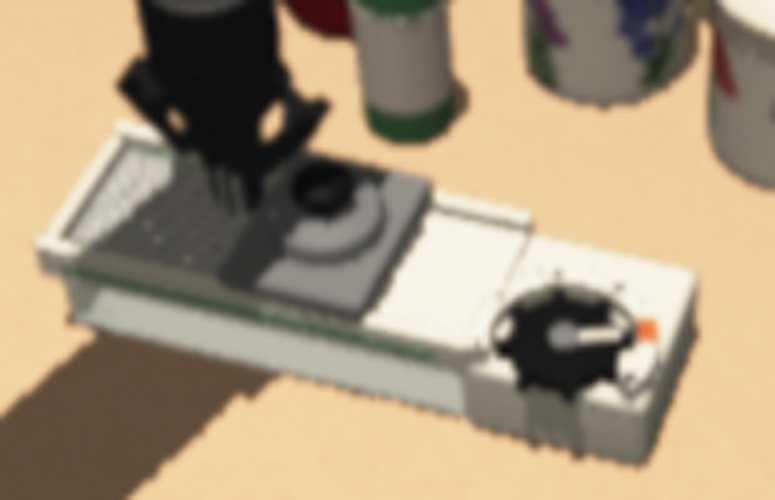

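View pics/wrist_r.png

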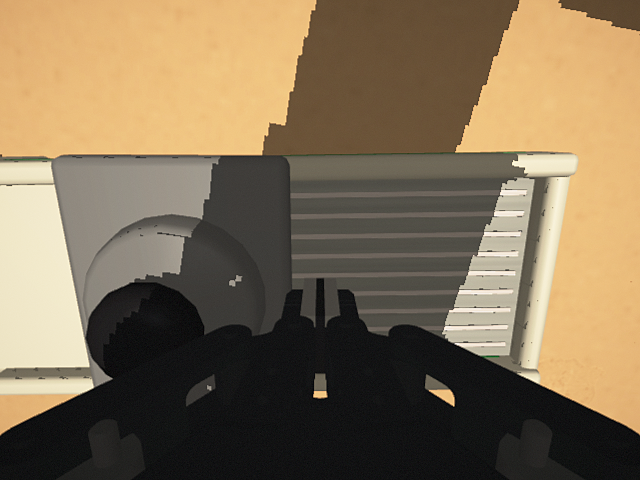

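The guard plate's front corners are at about (53,157) and (290,157). Computing where it stands.

```bash
cat > g.py <<'E'
import sys
from h import *
c=pickle.load(open(sys.argv[1],"rb"));a=np.radians(9.5);R=np.array([[np.cos(a),-np.sin(a)],[np.sin(a),np.cos(a)]]);O=np.array([570.3,-30.8])
for t in sys.argv[2:]:
    u,v,z=map(float,t.split(",")); print(t,(R.T@(onz(c,(u,v),z)[:2]-O)).round(1))
E
python3 g.py wrist_r.pkl 53,157,90 290,157,90 575,153,76
```

```text
53,157,90 [-59.3 -18.3]
290,157,90 [-59.1  68.5]
575,153,76 [-59.8 182.5]
```

Guard centre y ≈ 25, so about 33 mm more.

Emit:
send_rows --pt "0.0005 -0.003 0 0 0 0" --pt "0.0007 -0.004 0 0 0 0" --pt "0.0007 -0.004 0 0 0 0" --pt "0.0007 -0.004 0 0 0 0" --pt "0.0007 -0.004 0 0 0 0" --pt "0.0007 -0.004 0 0 0 0" --pt "0.0007 -0.004 0 0 0 0" --pt "0.0005 -0.003 0 0 0 0" --pt "0.0003 -0.002 0 0 0 0" --pt "0.0002 -0.001 0 0 0 0"

```text
clock: 15.43
position: [563.6, 14.1, 80.7]
orientation: [[-0.987, -0.163, -0.0], [-0.163, 0.987, -0.0], [0.0, -0.0, -1.0]]
wrist_force: [-0.6, 3.0, 1.8]
gripper_width: 0.2
```

Emit:
send_rows --pt "-0.0005 0.003 0 0 0 0" --pt "-0.001 0.01 0 0 0 0" --pt "-0.003 0.015 0.01 0 0 0" --pt "0 0.01 0.02 0 0 0" --pt "0 0.01 0.03 0 0 0" --pt "0 0.01 0.03 0 0 0" --pt "0 0 0.02 0 0 0" --pt "0 0 0 0 0 0" --pt "0 0 0 0 0 0"

```text
clock: 16.18
position: [559.1, 73.2, 191.3]
orientation: [[-0.986, -0.164, 0.001], [-0.164, 0.986, -0.0], [-0.001, -0.001, -1.0]]
wrist_force: [0.9, 0.0, -0.6]
gripper_width: 0.1
```

```bash
python3 look.py s scene wrist side
```

```text
16.3333 [558.5  72.7 189.4] rel wheel [ 37.4 237. ] F slicer [-0.01 -0.86] 0.22 0.2
[[-0.987 -0.163 -0.003]
 [-0.163  0.987  0.   ]
 [ 0.003  0.001 -1.   ]]
slicer frame [  5.4 104. ]
```

View pics/scene_s.png

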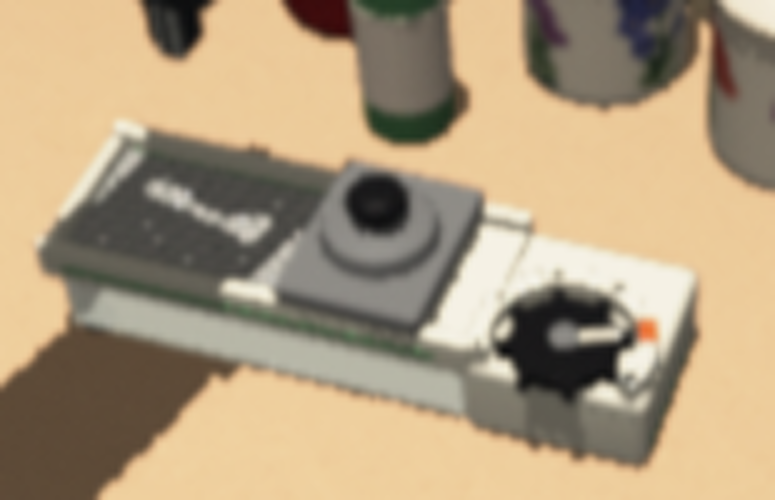

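View pics/wrist_s.png

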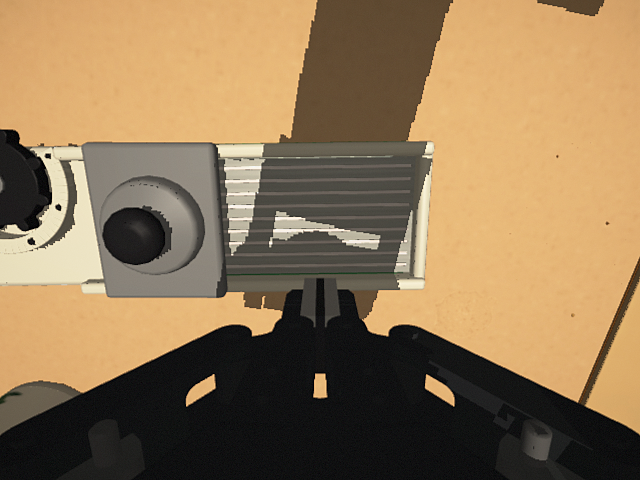

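The guard plate's corners are at about (83,143), (216,143), (224,296) and (105,297). The rail's left end is at (433,143).

```bash
python3 g.py wrist_s.pkl 83,143,90 216,143,90 224,296,90 105,297,90 433,143,76 423,289,76; echo scene; 
python3 g.py scene_s.pkl 246.4,228,90 273.2,235.5,90 286.5,208.5,90 260,202.5,90 198.5,218.5,76
python3 - <<'E'
from h import *
# slicer shift: orange before/after
for n,b in(("scene",(300,220,335,250)),("side",(300,200,360,260))):
    r=[]
    for c in (pickle.load(open("d0.pkl","rb"))[n],pickle.load(open(n+"_s.pkl","rb"))):
        im=c["color"][b[1]:b[3],b[0]:b[2]].astype(int);m=(im[...,0]>170)&(im[...,1]<140)&(im[...,2]<100);y,x=np.nonzero(m);r.append((x.mean()+b[0],y.mean()+b[1]))
    print(n,np.round(r,1))
E
```

```text
83,143,90 [-58.6 -51.5]
216,143,90 [-58.6  36.5]
224,296,90 [51.4 33.8]
105,297,90 [ 52.1 -54.7]
433,143,76 [-58.3 184.5]
423,289,76 [ 52.1 185.8]
scene
246.4,228,90 [-61.6  24.1]
273.2,235.5,90 [-64.7 -58.6]
286.5,208.5,90 [ 48.1 -56.4]
260,202.5,90 [47.5 27.8]
198.5,218.5,76 [-58.5 179.6]
scene [[318.7 236. ]
 [318.9 235.7]]
side [[326.8 242.5]
 [331.9 241.1]]
```

Run:
```python
from h import *
c=pickle.load(open("scene_s.pkl","rb"))
a=onz(c,(303,237),75);b=onz(c,(313.5,236.6),74);v=b-a;print("line angle in slicer",np.degrees(np.arctan2(v[1],v[0]))-9.5,"want -67.5")
from cell import robot
print(robot.hand_in()); print(robot.state()["clock"])
```

```text
line angle in slicer -67.13330472345855 want -67.5
the job is handed in; nothing more can be done
None
the job is handed in; nothing more can be done
```

The thumbwheel is set to 4 mm and the hand guard sits centred over the blade. I handed the job in at about 16.3 s, with the arm clear of everything; no verdict was reported.

- **Thumbwheel:** It started at 2 mm. I flicked it two clicks with the shut fingertips. In the last picture the white line lies at about -67° in the slicer's frame, against -67.5° for the orange mark.
- **Guard:** I pushed it along the rails with 2–4 N horizontally. Its centre now stands at y ≈ -7 to -9 mm by the wrist camera and about -8.5 mm by the scene camera, once corrected by the rail end. The blade is at y = -8 mm.
- **Slicer:** The orange mark stayed within 0.3 px in the scene view, so the slicer did not noticeably move.

**What disagreed or went wrong:**
- **First flick:** It failed because the finger rode outward on the rib at up to about 9 N. The finger's wider backing was catching on the wheel. I raised the tip about 6 mm and went deeper, which worked.
- **Scene camera:** Without the rail-end correction it put the guard at about -16 mm. It reads the rail end about 7 mm short.
- **Side camera:** Its check of the orange mark moved 5 px because the colour mask picked up other pixels, so I did not use it.

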